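Soft-start a coffee machine test supply

TASK

Power up the test supply of the coffee machine bench the safe way: while the isolator is still off, slide the dimmer fully home to its zero end (the end with the shortest tick bars), and only then turn the isolator's blade handle a quarter turn clockwise, from its off detent fully into its on detent. With the isolator on, slide the dimmer up until its cap is level with the small dark steel setting clip beside the track, and leave it there. Do not shift the setting clip, and leave the other things on the bench where they are.

Things in the scene. Friction and masses are not known exactly. Their poses are not given: they have to be found in the camera images.
- isolator_base: isolator: square grey box 130 x 130 mm, 70 mm high, fixed to the bench; origin at the centre of its underside, z up. On its top a white round shroud 86 mm across, 6 mm high, carries the handle at the centre. A black round dot on its +y edge marks off, a black bar on its +x edge marks on
- isolator (a joint): angle of the isolator handle (rad): 0 = off detent (nose points to the box's +y, the dot), 1.571 = on detent (nose points to the box's +x, the bar), growing clockwise seen from above. An over-centre spring (about 0.13 N m at the detents) snaps it to the nearer detent once well past the middle, 0.785
- isolator_grip (a point): point on the turning axis of the handle, in the middle of its blade at a height to grip, 110 mm above the bench; turns with the handle: y along the blade towards its nose, x across it. The black blade is 14 mm thick, 63 mm long (from 32 mm behind the axis to a pointed nose 31 mm ahead), its top 10 mm above this point and its lower edge 26 mm below it
- dimmer_base: dimmer: flat aluminium box, 130 mm along its x, 200 mm along its y, 60 mm high, fixed to the bench; origin at the centre of its underside, z up. A straight track runs along y through the middle of the top; black tick bars on its -x side grow longer from the zero end (-y) to the full end (+y)
- dimmer (a joint): position of the dimmer cap along its track (m): 0 = zero end (-y end), 0.1 = full (+y end); friction about 2 N
- dimmer_grip (a point): centre of the black dimmer cap (white line across its top) at a height to grip, 91 mm above the bench; axes as dimmer_base. The cap is 26 mm across the track (x), 18 mm along it (y), its top 9 mm above this point, its underside 21 mm below it, where a thin stem carries it 10 mm clear of the box
- clip_top (a point): top of the dark steel setting clip, in its middle; axes as dimmer_base. The clip is 12 x 8 mm, stands 8 mm high on the box, 38 mm to the +x side of the track's centre line, clamped on its own rail. The dimmer is level with it when dimmer_grip and clip_top agree along the box's y axis
- gasket: rubber group gasket, ring 68 mm across, 9 mm high; bystander; origin at the centre of its underside
- can: small lidded tin, 48 mm across, 60 mm high; bystander; origin at the centre of its underside
- bowl: steel screw bowl, 110 mm across, 40 mm high; bystander; origin at the centre of its underside
- portafilter: steel portafilter, basket 68 mm across, 40 mm high, with a 180 mm long black handle to its -y; bystander; origin at the centre of its underside
- multimeter: orange multimeter lying flat, 180 x 90 x 44 mm, long side along its x; bystander; origin at the centre of its underside
- screwdriver: screwdriver lying along its x; bystander; origin at the centre of its underside
- brush: cleaning brush lying along its x; bystander; origin at the centre of its underside
- jar: white jar, 76 mm across, 80 mm high; bystander; origin at the centre of its underside
Things that resemble listed ones, but are neither listed nor needed, are in the scene too. Leave any yellow look-alike of the isolator_base alone.

How it is judged:
On the way, in this order (a step that is already met when the one before it is completed fails the run):
1. the dimmer is slid fully home to zero (within 4 mm) while the isolator is off (value of joint dimmer below 0.004 m and value of joint isolator below 0.15 rad), for 0.2 s.
2. the isolator is turned fully on (past 1.45 rad) while the dimmer stays at zero (within 6 mm) (value of joint isolator above 1.45 rad and value of joint dimmer below 0.006 m), for 0.2 s.
3. with the isolator on, the dimmer is brought level with the setting clip (within 5 mm) (value of joint isolator above 1.45 rad and y of dimmer_grip in the frame of clip_top between -0.005 and 0.005 m), for 0.2 s.
At the end, for the whole second after the job is handed in: The isolator handle rests in its on detent (past 1.45 rad) and the dimmer cap rests level with the setting clip along the track, within 5 mm (all of step 3 and velocity of joint dimmer between -0.005 and 0.005 m/s); the robot touches nothing.
It fails at once if the setting clip is shifted by more than 4 mm (distance of clip_top from where it was at the start of the episode above 0.004 m).
It fails at once if a bystander is moved by more than 20 mm (distance of any of gasket, can, bowl, portafilter, multimeter, screwdriver, brush, jar from where it was at the start of the episode above 0.02 m).
It also fails if it takes over 61 s, if anything falls off the work surface, if the arm or the gripper's body presses on something with over 40 N, if the wrist force passes 120 N, or if a joint passes its speed limit or range.

ROBOT

A 6-joint arm with a two-finger parallel gripper is mounted at the origin on the work surface. World frame = base frame: x ahead of the robot, y to its left, z up, the work surface at z = 0. Lengths are in m, angles in rad, forces in N, time in s.
With the tool pointing down it reaches from about 0.35 to 0.775 m from the base axis. Payload 7.3 kg.
Tool frame: the origin (TCP) lies midway between the tips of the shut fingers; the grasp point (between the pads) lies 19 mm behind it (tcp_to_grasp is the distance from the TCP to the grasp point, in m); z points along the fingers, y is the line along which they close (so a half turn about z gives the same grasp; the last joint's range is limited). The gripper opens to 92 mm and grips with 3 to 60 N. Pads are 19 mm wide; open, the fingers measure 130 mm over their backs; the gripper's body (75 mm by 190 mm) begins 47 mm behind the grasp point.
Start: joints at [-1.25, 0.342, 1.524, -0, 1.275, -0.146], TCP at [0.236, -0.469, 0.227] pointing down, gripper open.
Joint ranges: [-2.53, 2.53], [-0.77, 2.02], [0.04, 2.7], [-1, 4.14], [0.28, 2.66], [-3.11, 3.11]. Speed limits (rad/s): [2.57, 2.57, 3.14, 3.14, 3.14, 3.14].

INTERFACE

Orientations are given as [roll, pitch, yaw] about the fixed x, y, z axes, in that order (R = Rz(yaw) Ry(pitch) Rx(roll)).
In Python, from cell import observe, read_camera, calibration, hand_in, tcp_to_grasp gives the robot as it stands.
- The arm moves only by the tool send_rows, never from a script. Its argument "targets" is a list of rows, each a list of 5 numbers: the opening, from 0 (shut) to 1 (fully open), then the shift along the world's x, y, z in m, then the turn about the world's z in rad. A call has 1 to 5 rows; each row shifts and turns the commanded pose from where the row before left it; what a row does not reach is not made up. A row lasts 1/10 s, in which the tool goes at most 50 mm and 8.59 degrees, less where a joint would pass 70% of its speed; a pose out of reach is approached as far as the arm can. A call is refused whole if a number of a shift passes 0.05 or a number of a turn 0.15, either way. A call with a gripper value outside its range is refused whole. The fingers move at their own pace and stop on an object; "grip_force" is the grip in N (left out, the last holds). Time passes only in rows, so rows that do not move let the fingers close. It gives the time, the measured TCP pose, the force, the opening and the grip force at its end, in the units of the state.
- observe(): the state, without advancing time (a new reading comes with each control period).
- read_camera(name): name is "scene" or "top"; returns (picture, depth): 400x640x3 uint8, red, green, blue; 400x640 float32, m along the optical axis (not along the pixel's ray), 0 where there is no reading.
- calibration(name): a dict with "intrinsics" (3x3 intrinsics, pixels), "world_to_cam" (4x4, takes a point from world to camera coordinates). Camera axes: x right, y up, looking along -z (the intrinsics and any distortion apply to the point x, -y, -z); pixel columns grow to the right and rows downward; lengths in m; the calibration is good to about 2 mm. A picture is of the moment at which its call begins. calibration takes no time and is no camera call.
- hand_in(): hands the job in; it is judged then, once.
The state is a dict: "time": time; "qpos": joint angles; "qvel": joint speeds; "joint_efforts": joint torques, N m; "tool_pos": TCP position; "tool_rot": TCP orientation; "contact_force": force on the tool from outside, world axes, zero at the start; "torque": the same for the moment, N m; "opening": finger opening in m; "grip_force": force on a finger pad.
Only numpy, scipy, OpenCV 4.12 (cv2) and the standard library are available. Lean on these libraries where they do the work, as an engineer would, in place of code of your own. Each camera call takes 0.05 s, during which the arm holds its last target. There are 200 camera calls.

## Working session

There is one attempt and no reset: what is moved stays moved. The work goes in short steps, Python scripts to look and compute and a tool call to move; the robot and the scene stay as the last step left them, time stands still between calls to the robot, and variables do not carry over. Pictures are saved under pics/ and viewed, at most 10 in all, crops included, and the job is handed in when it is done.

Besides the shell and the picture viewer there is one more tool, called by a JSON object that holds its "name" and its "arguments". send_rows: Moves the arm, as the interface text tells. Its arguments: {"type":"object","properties":{"targets":{"type":"array","items":{"type":"array","items":{"type":"number"}}},"grip_force":{"type":"number"}},"required":["targets"]}

```bash
mkdir -p pics; cat > h.py <<'E'
import numpy as np, cv2
from cell import *
def cap(n):
    p,d=read_camera(n); np.savez(f'{n}.npz',p=p,d=d); return p,d
def load(n):
    f=np.load(f'{n}.npz'); return f['p'],f['d']
def ray(n,u,v):
    c=calibration(n);K=np.array(c['intrinsics']);T=np.linalg.inv(np.array(c['world_to_cam']))
    d=np.linalg.inv(K)@[u,v,1]; d=d*[1,-1,-1]
    return T[:3,3],T[:3,:3]@d
def onz(n,u,v,z):
    o,d=ray(n,u,v); return o+d*(z-o[2])/d[2]
def cloud(n,d):
    c=calibration(n);K=np.array(c['intrinsics']);T=np.linalg.inv(np.array(c['world_to_cam']))
    v,u=np.mgrid[:d.shape[0],:d.shape[1]]
    r=np.stack([u,v,np.ones_like(u)],-1)@np.linalg.inv(K).T*d[...,None]*[1,-1,-1]
    return r@T[:3,:3].T+T[:3,3]
E
python3 - <<'E'
from h import *
for n in('top','scene'):
    p,d=cap(n); cv2.imwrite(f'pics/{n}0.png',p[...,::-1]); c=calibration(n); print(n,c)
print(observe(),tcp_to_grasp)
E
```

```text
top {'intrinsics': array([[416.38605222,   0.        , 322.95833851],
       [  0.        , 416.38605222, 200.62788509],
       [  0.        ,   0.        ,   1.        ]]), 'world_to_cam': array([[-2.37388253e-02, -9.99717715e-01,  9.78707682e-04,
        -1.69994629e-02],
       [ 9.94132380e-01, -2.35028314e-02,  1.05586112e-01,
        -5.51719159e-01],
       [-1.05533305e-01,  3.47945527e-03,  9.94409682e-01,
        -1.44051167e+00],
       [ 0.00000000e+00,  0.00000000e+00,  0.00000000e+00,
         1.00000000e+00]])}
scene {'intrinsics': array([[381.67696611,   0.        , 320.53914545],
       [  0.        , 381.67696611, 197.98253672],
       [  0.        ,   0.        ,   1.        ]]), 'world_to_cam': array([[-0.05139944,  0.99865103, -0.00736326,  0.03279609],
       [-0.80793488, -0.03724736,  0.58809342,  0.3854484 ],
       [ 0.58702583,  0.03617671,  0.80875949, -1.49733117],
       [ 0.        ,  0.        ,  0.        ,  1.        ]])}
{'time': 0.1, 'qpos': array([-1.25001983e+00,  3.42678256e-01,  1.52494097e+00,  5.92755209e-06,
        1.27542256e+00, -1.45973993e-01]), 'qvel': array([ 5.21086282e-04, -1.55852695e-03, -1.94954513e-03,  4.47763146e-05,
       -5.80657429e-04, -9.09572171e-04]), 'joint_efforts': array([ 1.37298455e-03, -4.32004988e+01, -2.44695514e+01,  7.18829851e-02,
        5.26929356e-02, -3.18034904e-05]), 'tool_pos': array([ 0.23615585, -0.46846266,  0.22609459]), 'tool_rot': array([-3.14015976e+00, -2.16393332e-04,  4.66748607e-01]), 'contact_force': array([ 0.74859394,  0.12162799, -0.39119808]), 'torque': array([ 0.00489415,  0.00439032, -0.07426378]), 'grip_force': 0.0, 'opening': 0.09171043010238335} 0.0188
```

View pics/top0.png

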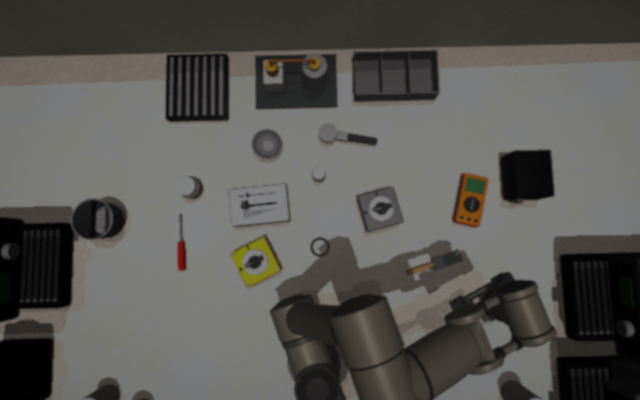

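View pics/scene0.png

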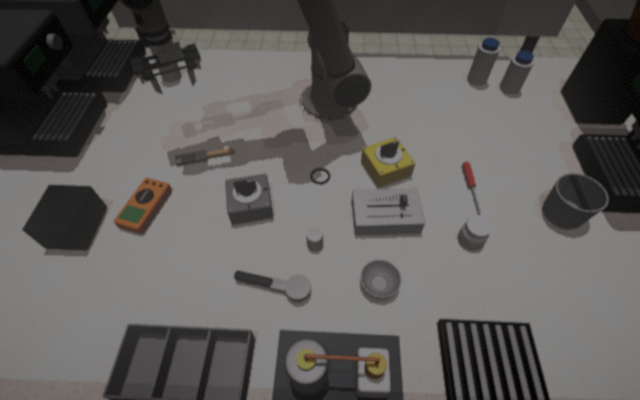

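The top view shows two isolator candidates: grey at (380,208), and the yellow look-alike at (256,262), which I'll leave alone. The only dimmer is the box at (260,205). In the scene view these are at (248,198), (388,160) and (388,211). I choose the grey isolator and will check it in a close crop.

```bash
python3 - <<'E'
from h import *
def crop(n,x,y,w,h,W,H):
    p,_=load(n); c=p[y:y+h,x:x+w]; c=np.clip(c.astype(float)*1.7,0,255).astype(np.uint8)
    return cv2.resize(c,(W,H),interpolation=cv2.INTER_CUBIC)[...,::-1]
a=np.hstack([crop('top',220,170,80,60,400,300),crop('top',345,175,80,60,400,300)])
b=np.hstack([crop('scene',345,180,80,60,400,300),crop('scene',210,165,80,60,400,300)])
cv2.imwrite('pics/crop1.png',np.vstack([a,b]))
E
```

```text
(no output)
```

View pics/crop1.png

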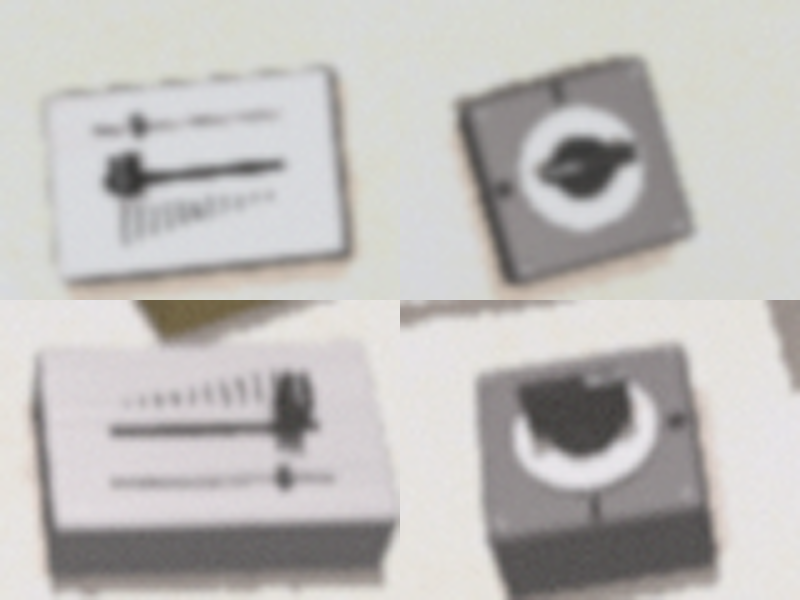

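The crop confirms the grey isolator: dot at top-view (366,212), bar at (377,193), blade nose towards the dot, so it is off. On the dimmer the long ticks (full end) are at image left, world +y, and the cap at (245,205) is near full. The clip is at (247.4,195.3) and zero lies towards world -y. Next I measure the poses.

```bash
python3 - <<'E'
from h import *
p,d=load('top'); P=cloud('top',d)
def box(u0,u1,v0,v1,zmin,name):
    Q=P[v0:v1,u0:u1].reshape(-1,3); Q=Q[Q[:,2]>zmin]
    r=cv2.minAreaRect(Q[:,:2].astype(np.float32)*1000); print(name,len(Q),np.median(Q[:,2]),r)
box(220,300,175,235,.045,'dimmer'); box(350,410,180,238,.055,'iso')
g=p.astype(int).sum(2)
def dark(u0,u1,v0,v1,z,thr,name):
    m=(g[v0:v1,u0:u1]<thr).astype(np.uint8)
    n,l,s,c=cv2.connectedComponentsWithStats(m)
    for i in range(1,n):
        if s[i,4]>2: u,v=c[i]+[u0,v0]; print(name,np.round([u,v],1),s[i],onz('top',u,v,z).round(4))
print(g[190:200,236:280:2])
dark(236,282,188,220,.064,200,'dim')
dark(350,410,180,238,.07,130,'iso')
# sub-pixel clip, cap
print(np.sort(P[195:212,238:254,2].ravel())[-10:])
print('shroud')
Q=P[185:225,360:405].reshape(-1,3);Q=Q[Q[:,2]>.095]
print(len(Q),Q.mean(0),cv2.minAreaRect(Q[:,:2].astype(np.float32)*1000))
m=(g[175:235,350:410]>360).astype(np.uint8); n,l,s,c=cv2.connectedComponentsWithStats(m)
print(s,c+[350,175])
E
```

```text
dimmer 2194 0.060935027856867885 ((526.2083129882812, 129.21263122558594), (360.6390075683594, 181.00088500976562), 76.4787368774414)
iso 1446 0.07246205529445626 ((496.2492980957031, -148.0873565673828), (130.8976287841797, 289.2611389160156), 14.78610610961914)
[[375 376 379 380 386 384 382 386 386 385 385 384 386 385 388 386 385 386
  382 384 384 384]
 [385 385 386 385 386 374 373 384 384 386 386 384 384 383 382 380 375 370
  363 368 374 385]
 [386 385 384 387 379 333 338 378 383 383 382 368 361 362 368 362 348 334
  328 344 371 385]
 [385 382 380 385 368 273 279 358 365 369 366 335 311 324 336 348 330 320
  325 341 371 387]
 [383 369 356 362 350 239 221 318 323 338 351 320 300 317 335 360 356 348
  359 363 378 385]
 [383 347 309 311 325 240 197 296 318 336 359 353 345 356 363 377 379 375
  379 379 382 385]
 [383 343 291 298 326 274 235 333 354 361 377 379 377 380 380 382 384 385
  385 385 385 387]
 [383 365 342 342 357 325 302 369 380 381 385 387 383 386 387 385 385 385
  387 385 383 387]
 [382 378 373 372 375 362 354 382 387 385 385 384 388 385 385 385 385 386
  387 388 386 385]
 [382 380 383 380 363 344 363 385 388 385 384 385 385 385 385 385 384 385
  385 385 385 385]]
dim [245.6 204.9] [ 5 13 13  8 54] [0.5388 0.2365 0.064 ]
dim [269.5 203. ] [31 15  6  1  6] [0.5436 0.1543 0.064 ]
dim [260. 204.] [22 16  5  1  5] [0.5409 0.187  0.064 ]
iso [382.7 207.5] [27 24 13  9 67] [ 0.5184 -0.2339  0.07  ]
[0.10315164 0.10340433 0.10351292 0.10374849 0.10375822 0.10421238
 0.10512713 1.49072927 1.49072927 1.49072927]
shroud
93 [ 0.50395675 -0.20600883  0.25135655] ((467.9696960449219, -135.3782501220703), (24.238115310668945, 262.4436950683594), 27.79631996154785)
[[   5   10   50   50 1729]
 [   0    0   60   60 1708]
 [  20   22   19   12   70]
 [  20   34   22   11   93]] [[378.84615385 209.80913823]
 [380.09894614 198.70374707]
 [378.02857143 200.78571429]
 [381.76344086 215.04301075]]
```

```bash
python3 - <<'E'
from h import *
p,d=load('top'); P=cloud('top',d); ok=d>0
g=p.astype(int).sum(2)
def box(u0,u1,v0,v1,a,b,name):
    Z=P[...,2]; m=np.zeros(d.shape,np.uint8); s=np.s_[v0:v1,u0:u1]
    m[s]=((Z>a)&(Z<b)&ok)[s]
    m=cv2.morphologyEx(m,cv2.MORPH_OPEN,np.ones((3,3)))
    m=cv2.morphologyEx(m,cv2.MORPH_CLOSE,np.ones((9,9)))
    c=max(cv2.findContours(m,0,2)[0],key=cv2.contourArea)
    (uc,vc),wh,ang=cv2.minAreaRect(c); z=np.median(P[...,2][m>0])
    pts=cv2.boxPoints(((uc,vc),wh,ang)); W=np.array([onz('top',*q,z) for q in pts])
    e=W[1]-W[0];f=W[2]-W[1]
    print(name,(uc,vc),z,W.mean(0).round(4),'L',np.linalg.norm(e),np.degrees(np.arctan2(e[1],e[0])),np.linalg.norm(f),np.degrees(np.arctan2(f[1],f[0])),len(c))
box(220,300,175,235,.048,.075,'dimmer'); box(350,410,180,238,.055,.09,'iso')
def sub(n,u0,u1,v0,v1,base,z,name,frac=.35,bright=False):
    p,_=load(n); q=p.astype(float).sum(2)[v0:v1,u0:u1]
    w=(q-base) if bright else (base-q); w=np.clip(w,0,None); w[w<frac*w.max()]=0
    v,u=np.mgrid[v0:v1,u0:u1]; c=(u*w).sum()/w.sum(),(v*w).sum()/w.sum()
    print(name,np.round(c,2),onz(n,*c,z).round(4)); return c
sub('top',243,252,190,199,380,.068,'clip',.45)
sub('top',360,369,208,216,230,.07,'dot',.5)
sub('top',374,380,189,197,230,.07,'bar',.5)
# shroud: white component
m=np.zeros(d.shape,np.uint8); s=np.s_[188:226,362:402]; m[s]=(g[s]>300)
c=np.vstack([x for x in cv2.findContours(m,0,1)[0] if len(x)>8]);e=cv2.minEnclosingCircle(c)
print('shroud',e,onz('top',*e[0],.076))
# cap top depth
Z=P[...,2]; k=np.zeros(d.shape,bool);k[196:214,236:256]=1;k&=(Z>.09)&(Z<.12)&ok
print('cap',k.sum(),np.argwhere(k).mean(0),P[k].mean(0),np.ptp(P[k],0))
k=np.zeros(d.shape,bool);k[190:225,362:402]=1;k&=(Z>.1)&(Z<.14)&ok
print('blade',k.sum(),P[k].mean(0),cv2.minAreaRect(P[k][:,:2].astype(np.float32)*1000))
print('img blade');print(g[196:222,366:400:2]); print(g[196:214,236:256])
E
```

```text
dimmer (257.99505615234375, 204.45050048828125) 0.06092568266757725 [0.5402 0.1943 0.0609] L 0.20207532934824804 -85.57748816997518 0.130310220153219 -175.16451120570142 38
iso (379.74530029296875, 208.35848999023438) 0.07245841195201475 [ 0.5157 -0.2234  0.0725] L 0.1312513085111071 -75.34130893969028 0.12976429191843414 -166.50120122906299 74
clip [247.34 194.73] [0.5736 0.2297 0.068 ]
dot [362.37 211.95] [ 0.5047 -0.1638  0.07  ]
bar [375.89 192.24] [ 0.5715 -0.2126  0.07  ]
shroud ((381.5, 206.5), 26.879459381103516) [ 0.52133247 -0.2291157   0.076     ]
cap 46 [204.36956522 243.60869565] [0.5372597  0.23649699 0.10066449] [0.02443261 0.01773605 0.01305531]
blade 83 [ 0.51557359 -0.22526005  0.11884042] ((516.0150146484375, -224.8739013671875), (13.738828659057617, 59.349056243896484), 13.810857772827148)
img blade
[[239 246 246 244 251 253 297 323 315 285 260 242 237 236 233 282 367]
 [243 243 246 246 275 314 355 366 362 339 303 257 238 236 234 261 360]
 [247 246 243 260 317 361 377 382 379 374 350 297 247 236 232 251 355]
 [245 245 248 290 356 378 382 384 383 382 377 341 270 23
[... 2408 characters left out ...]
 175 192
  207 218]
 [385 385 382 361 295 199 139 148 150 133 107 100 122 163 197 221 247 269
  293 312]
 [385 385 382 366 314 229 164 147 147 128 110 120 175 242 293 322 335 347
  359 366]
 [388 385 385 376 348 293 235 193 168 148 150 175 232 301 348 368 373 376
  381 383]
 [388 387 388 385 373 353 319 277 239 221 227 253 292 332 364 376 374 374
  372 365]
 [385 385 389 385 385 378 364 333 293 287 293 305 324 347 358 362 356 345
  345 337]
 [389 385 387 386 385 386 376 351 306 299 314 307 319 337 338 336 335 326
  328 317]
 [387 386 386 388 385 385 378 355 310 300 321 305 312 333 324 324 327 315
  322 312]
 [385 386 385 387 386 385 382 356 311 308 326 309 314 337 325 322 333 318
  319 316]]
```

Sizes match those given (202×130 mm and 131×130 mm, tops at 0.061 and 0.072 m):
- **Dimmer:** centre (0.540, 0.194), yaw about 4.6°. The cap is at (0.537, 0.2365), joint about 0.092; the clip is at about 0.083.
- **Isolator:** axis (0.516, -0.224), yaw about 14°.

I go to the dimmer first.

{"name": "send_rows", "arguments": {"targets": [[1,0.02,0.03,0,-0.02],[1,0.02,0.035,0,-0.02],[1,0.02,0.035,0,-0.02],[1,0.02,0.035,0,-0.02],[1,0.02,0.035,0,-0.02]], "grip_force": 30}}

```text
time: 0.6
tool_pos: [0.3367, -0.2972, 0.2265]
tool_rot: [-3.141, 0.0, 0.366]
contact_force: [0.1, 0.7, 0.2]
opening: 0.0917
grip_force: 0.0
```

{"name": "send_rows", "arguments": {"targets": [[1,0.02,0.035,0,-0.02],[1,0.02,0.035,0,-0.02],[1,0.02,0.035,0,-0.02],[1,0.02,0.035,0,-0.02],[1,0.02,0.035,0,-0.02]]}}

```text
time: 1.1
tool_pos: [0.4367, -0.1222, 0.2266]
tool_rot: [-3.141, 0.0, 0.266]
contact_force: [0.8, -0.9, 0.6]
opening: 0.0917
grip_force: 0.0
```

{"name": "send_rows", "arguments": {"targets": [[1,0.02,0.035,0,-0.02],[1,0.02,0.035,0,-0.02],[1,0.02,0.035,0,-0.02],[1,0.02,0.035,0,-0.02],[1,0.02,0.035,0,-0.02]]}}

```text
time: 1.6
tool_pos: [0.5367, 0.0528, 0.2264]
tool_rot: [3.142, 0.001, 0.166]
contact_force: [1.8, -0.2, -0.4]
opening: 0.092
grip_force: 0.0
```

{"name": "send_rows", "arguments": {"targets": [[1,0,0.035,0,-0.02],[1,0,0.035,0,-0.02],[1,0,0.035,0,-0.02],[1,0,0.035,0,-0.02],[1,0,0.035,0,-0.02]]}}

```text
time: 2.1
tool_pos: [0.5359, 0.2276, 0.2263]
tool_rot: [3.141, 0.001, 0.066]
contact_force: [0.2, 1.1, -0.0]
opening: 0.0919
grip_force: 0.0
```

{"name": "send_rows", "arguments": {"targets": [[1,0.001,0.009,-0.02,0.014],[1,0,0,-0.04,0],[1,0,0,-0.04,0],[1,0,0,-0.03,0],[1,0,0,-0.022,0]]}}

```text
time: 2.6
tool_pos: [0.5359, 0.2349, 0.0719]
tool_rot: [3.141, 0.004, 0.081]
contact_force: [-0.3, -0.1, 0.0]
opening: 0.0921
grip_force: 0.0
```

{"name": "send_rows", "arguments": {"targets": [[0,0,0,0,0],[0,0,0,0,0],[0,0,0,0,0],[0,0,0,0,0],[0,0,0,0,0]]}}

```text
time: 3.1
tool_pos: [0.5378, 0.2353, 0.0759]
tool_rot: [-3.141, -0.002, 0.081]
contact_force: [0.4, -0.2, -0.0]
opening: 0.0562
grip_force: 0.0
```

{"name": "send_rows", "arguments": {"targets": [[0,0,0,0,0],[0,0,0,0,0],[0,0,0,0,0],[0,0,0,0,0],[0,0,0,0,0]]}}

```text
time: 3.6
tool_pos: [0.5373, 0.2353, 0.0747]
tool_rot: [-3.141, 0.0, 0.081]
contact_force: [0.8, -0.6, 0.1]
opening: 0.0182
grip_force: 30.0
```

{"name": "send_rows", "arguments": {"targets": [[0,0,0,0,0],[0,0,0,0,0]]}}

```text
time: 3.8
tool_pos: [0.5373, 0.2352, 0.0747]
tool_rot: [-3.142, 0.0, 0.081]
contact_force: [-0.2, 0.8, 0.1]
opening: 0.0184
grip_force: 30.0
```

Opening is 18 mm, so the cap is held. Sliding it to zero.

{"name": "send_rows", "arguments": {"targets": [[0,0.001,-0.015,0,0],[0,0.0015,-0.018,0,0],[0,0.0015,-0.018,0,0],[0,0.0015,-0.018,0,0],[0,0.001,-0.012,0,0]]}}

```text
time: 4.3
tool_pos: [0.5438, 0.1529, 0.0747]
tool_rot: [-3.141, 0.0, 0.08]
contact_force: [0.5, 2.5, -1.4]
opening: 0.0176
grip_force: 30.0
```

{"name": "send_rows", "arguments": {"targets": [[0,0.0005,-0.005,0,0],[0,0.0003,-0.003,0,0],[0,0,-0.002,0,0],[0,0,0,0,0]]}}

```text
time: 4.7
tool_pos: [0.5445, 0.1441, 0.0747]
tool_rot: [3.141, 0.0, 0.081]
contact_force: [-1.2, -0.8, 0.6]
opening: 0.0178
grip_force: 30.0
```

{"name": "send_rows", "arguments": {"targets": [[0,0,-0.002,0,0],[0,0,-0.002,0,0],[0,0,0,0,0]]}}

```text
time: 5.0
tool_pos: [0.5445, 0.1435, 0.0747]
tool_rot: [-3.137, -0.001, 0.081]
contact_force: [-0.4, 14.7, -2.0]
opening: 0.0181
grip_force: 30.0
```

Contact is 14.7 N at y=0.1435, against a predicted end of 0.1445, so the dimmer is home. I relax the push, release and lift.

{"name": "send_rows", "arguments": {"targets": [[0,0,0,0,0],[0,0,0.002,0,0],[0.5,0,0,0,0],[0.5,0,0,0,0],[0.5,0,0,0,0]]}}

```text
time: 5.5
tool_pos: [0.5447, 0.1418, 0.0748]
tool_rot: [3.141, -0.0, 0.081]
contact_force: [-0.1, -0.2, 0.1]
opening: 0.0375
grip_force: 0.0
```

{"name": "send_rows", "arguments": {"targets": [[0.5,0,0,0.02,0],[0.8,0,0,0.04,0],[1,0,0,0.04,0],[1,0,-0.03,0.03,0.1],[1,0,-0.03,0,0.12]]}}

```text
time: 6.0
tool_pos: [0.5469, 0.0817, 0.2097]
tool_rot: [3.138, -0.009, 0.307]
contact_force: [0.5, -0.9, 0.4]
opening: 0.0734
grip_force: 0.0
```

{"name": "send_rows", "arguments": {"targets": [[1,0,-0.03,0,0.12],[1,0,-0.03,0,0.12],[1,0,-0.03,0,0.12],[1,0,-0.03,0,0.12],[1,0,-0.03,0,0.12]]}}

```text
time: 6.5
tool_pos: [0.5444, -0.0695, 0.2048]
tool_rot: [3.141, 0.0, 0.905]
contact_force: [1.3, 0.4, 0.4]
opening: 0.0917
grip_force: 0.0
```

{"name": "send_rows", "arguments": {"targets": [[1,0,-0.03,0,0.12],[1,0,-0.03,0,0.12],[1,0,-0.03,0,0.12],[1,0,-0.03,0,0.12],[1,-0.01,-0.03,0,0.12]]}}

```text
time: 7.0
tool_pos: [0.5348, -0.2196, 0.2046]
tool_rot: [3.141, 0.0, 1.506]
contact_force: [1.2, -0.4, -0.1]
opening: 0.0921
grip_force: 0.0
```

```bash
python3 - <<'E'
from h import *
p,d=cap('top'); cv2.imwrite('pics/c2.png',cv2.resize(np.clip(p[165:235,215:315]*1.7,0,255).astype(np.uint8),(600,420),interpolation=2)[...,::-1])
print(observe()['tool_pos'],observe()['tool_rot'],observe()['qpos'])
E
```

```text
[ 0.53289299 -0.22388729  0.20447379] [-3.14081000e+00  3.10189183e-03  1.51045830e+00] [-0.5285752   0.45644081  1.40898216 -0.00326248  1.27546965 -0.4672875 ]
```

View pics/c2.png

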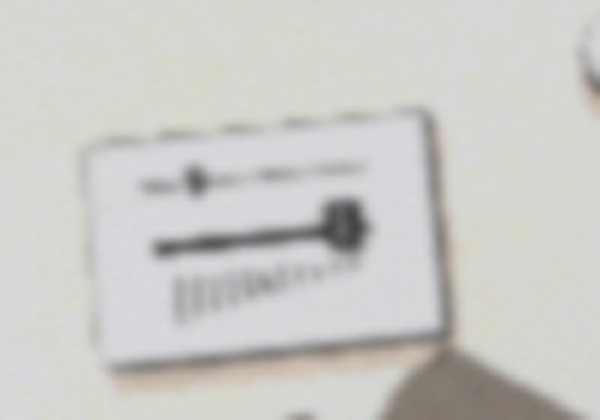

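The picture shows the cap at the right end of the track (345,225), by the shortest ticks. Aligning over the isolator blade.

{"name": "send_rows", "arguments": {"targets": [[1,-0.009,0,0,0.12],[1,-0.009,0,0,0.12],[1,0,0,0,0.06],[1,0,0,0,0],[1,0,0,0,0]]}}

```text
time: 7.55
tool_pos: [0.5166, -0.218, 0.2048]
tool_rot: [3.141, 0.0, 1.798]
contact_force: [0.0, 1.0, 0.4]
opening: 0.0921
grip_force: 0.0
```

{"name": "send_rows", "arguments": {"targets": [[1,-0.001,-0.006,-0.02,0.017],[1,0,0,-0.04,0],[1,0,0,-0.03,0],[1,0,0,-0.022,0],[1,0,0,0,0]], "grip_force": 15}}

```text
time: 8.05
tool_pos: [0.5139, -0.2228, 0.0897]
tool_rot: [-3.137, -0.005, 1.816]
contact_force: [1.0, 0.2, -0.1]
opening: 0.0916
grip_force: 0.0
```

{"name": "send_rows", "arguments": {"targets": [[0,0,0,0,0],[0,0,0,0,0],[0,0,0,0,0],[0,0,0,0,0],[0,0,0,0,0]]}}

```text
time: 8.55
tool_pos: [0.5158, -0.224, 0.0934]
tool_rot: [3.141, 0.001, 1.818]
contact_force: [-0.1, 0.1, -0.8]
opening: 0.0566
grip_force: 0.0
```

{"name": "send_rows", "arguments": {"targets": [[0,0,0,0,0],[0,0,0,0,0],[0,0,0,0,0],[0,0,0,0,0],[0,0,0,0,0]]}}

```text
time: 9.05
tool_pos: [0.5156, -0.2238, 0.0927]
tool_rot: [3.142, -0.0, 1.818]
contact_force: [0.5, 0.6, -0.1]
opening: 0.0163
grip_force: 0.0
```

{"name": "send_rows", "arguments": {"targets": [[0,0,0,0,0],[0,0,0,0,0],[0,0,0,0,0]]}}

```text
time: 9.35
tool_pos: [0.5149, -0.224, 0.0927]
tool_rot: [-3.14, -0.0, 1.818]
contact_force: [-4.9, -2.0, 1.3]
opening: 0.0139
grip_force: 15.0
```

Blade gripped (13.9 mm) and well centred. I firm up the grip and turn clockwise.

{"name": "send_rows", "arguments": {"targets": [[0,-0.0005,0,0,0],[0,0,0,0,0],[0,0,0,0,-0.06],[0,0,0,0,-0.1],[0,0,0,0,-0.1]], "grip_force": 45}}

```text
time: 9.85
tool_pos: [0.5154, -0.2239, 0.0927]
tool_rot: [3.141, 0.0, 1.554]
contact_force: [-1.2, -1.3, -0.7]
opening: 0.0137
grip_force: 45.0
```

{"name": "send_rows", "arguments": {"targets": [[0,0,0,0,-0.1],[0,0,0,0,-0.1],[0,0,0,0,-0.1],[0,0,0,0,-0.1],[0,0,0,0,-0.1]]}}

```text
time: 10.35
tool_pos: [0.5164, -0.2242, 0.0927]
tool_rot: [3.139, -0.0, 1.054]
contact_force: [1.9, -3.0, -2.1]
opening: 0.0139
grip_force: 45.0
```

{"name": "send_rows", "arguments": {"targets": [[0,0,0,0,-0.1],[0,0,0,0,-0.1],[0,0,0,0,-0.1],[0,0,0,0,-0.1],[0,0,0,0,-0.1]]}}

```text
time: 10.85
tool_pos: [0.5171, -0.2249, 0.0927]
tool_rot: [3.137, -0.002, 0.553]
contact_force: [4.1, -4.1, -5.9]
opening: 0.0134
grip_force: 45.0
```

```bash
python3 -c "
from h import *
o=observe();print(o['tool_pos'],o['tool_rot'],o['contact_force'],o['torque'],o['qpos'])"
```

```text
[ 0.51707172 -0.22489963  0.09272471] [ 3.13729822e+00 -2.45773507e-03  5.53396024e-01] [ 4.14014587 -4.0946811  -5.87337211] [-0.95602181 -0.45635457 -0.04771934] [-5.46315774e-01  5.46493730e-01  1.59626835e+00  2.87505689e-04
  9.93888478e-01  4.70933586e-01]
```

{"name": "send_rows", "arguments": {"targets": [[0,0,0,0,-0.1],[0,0,0,0,-0.1],[0,0,0,0,-0.1],[0,0,0,0,-0.03],[0,0,0,0,0]]}}

```text
time: 11.35
tool_pos: [0.5173, -0.2255, 0.0927]
tool_rot: [3.137, -0.004, 0.228]
contact_force: [5.6, -7.5, -6.8]
opening: 0.014
grip_force: 45.3
```

```bash
python3 -c "
from h import *
o=observe();print(o['tool_pos'],o['tool_rot'],o['contact_force'],o['torque'])"
```

```text
[ 0.51732714 -0.22549839  0.09271817] [ 3.13688927 -0.00381205  0.22824077] [ 5.60263352 -7.483697   -6.77490794] [-1.17622831 -0.55342663  0.69990114]
```

The twist torque jumped to 0.7 N m, so the handle is at its on stop. Hold, ease off, release and lift clear.

{"name": "send_rows", "arguments": {"targets": [[0,0,0,0,0],[0,0,0,0,0.015],[0.4,0,0,0,0],[0.4,0,0,0,0],[0.4,0,0,0,0]]}}

```text
time: 11.85
tool_pos: [0.5153, -0.2235, 0.0928]
tool_rot: [-3.141, -0.0, 0.243]
contact_force: [0.8, -0.1, -0.3]
opening: 0.0333
grip_force: 0.0
```

{"name": "send_rows", "arguments": {"targets": [[0.5,0,0,0.02,0],[0.8,0,0,0.04,0],[1,0,0,0.04,0],[1,0,0.03,0.01,-0.02],[1,0,0.035,0,-0.02]], "grip_force": 30}}

```text
time: 12.35
tool_pos: [0.5162, -0.1593, 0.2053]
tool_rot: [3.139, -0.005, 0.2]
contact_force: [0.1, 0.8, -1.2]
opening: 0.0722
grip_force: 0.0
```

{"name": "send_rows", "arguments": {"targets": [[1,0,0.035,0,-0.02],[1,0,0.035,0,-0.02],[1,0,0.035,0,-0.02],[1,0,0.035,0,-0.02],[1,0,0.035,0,-0.02]]}}

```text
time: 12.85
tool_pos: [0.5149, 0.0179, 0.2029]
tool_rot: [-3.141, -0.001, 0.102]
contact_force: [0.3, -0.0, 0.0]
opening: 0.0916
grip_force: 0.0
```

```bash
python3 - <<'E'
from h import *
p,d=cap('top'); s,_=cap('scene')
f=lambda c:cv2.resize(np.clip(c*1.7,0,255).astype(np.uint8),(400,300),interpolation=2)
cv2.imwrite('pics/c3.png',np.hstack([f(p[175:235,345:425]),f(s[165:225,210:290])])[...,::-1])
o=observe();print(o['tool_pos'],o['tool_rot'])
P=cloud('top',d);Z=P[...,2];k=np.zeros(d.shape,bool);k[190:225,362:402]=1;k&=(Z>.1)&(Z<.14)&(d>0)
print('blade',k.sum(),P[k].mean(0),cv2.minAreaRect(P[k][:,:2].astype(np.float32)*1000))
E
```

```text
[0.5146478  0.01998225 0.20294136] [-3.14010848e+00 -3.30644906e-04  1.06405873e-01]
blade 90 [ 0.51362131 -0.22402684  0.11878106] ((514.0492553710938, -224.61526489257812), (59.135589599609375, 14.020694732666016), 14.586406707763672)
```

View pics/c3.png

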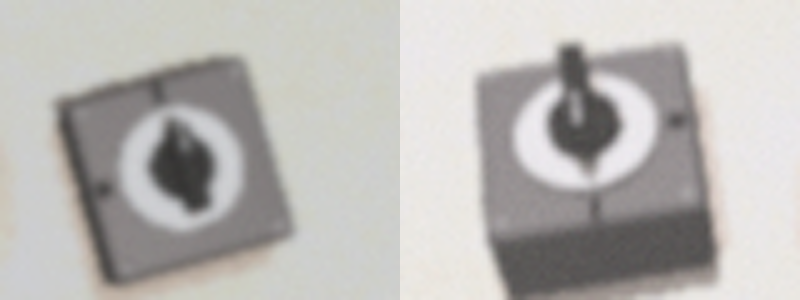

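The nose now points at the bar (blade axis 14.6°, box about 14°), so the isolator is fully on. Before sliding, I refine the clip position from both views.

```bash
python3 - <<'E'
from h import *
p,d=load('top'); s,_=load('scene')
def cen(img,u0,u1,v0,v1,fr):
    q=img.astype(float).sum(2)[v0:v1,u0:u1]; w=np.clip(q.max()-q,0,None); w[w<fr*w.max()]=0
    v,u=np.mgrid[v0:v1,u0:u1]; return (u*w).sum()/w.sum(),(v*w).sum()/w.sum()
yd=np.array([-.0802,.9968]); c0=np.array([.5402,.1943])
g=s.astype(int).sum(2); print(g[210:222,394:412])
for fr in(.5,.65,.8):
  for n,img,r in(('top',p,(243,252,190,199)),('scene',s,(397,407,211,220))):
    c=cen(img,*r,fr); w=onz(n,*c,.066); print(fr,n,np.round(c,2),w.round(4),'joint',((w[:2]-c0)@yd+.05).round(4))
E
```

```text
[[381 376 378 381 379 379 379 383 377 378 381 376 378 378 376 378 378 381]
 [382 381 380 381 378 375 374 368 369 375 379 376 379 375 379 378 375 378]
 [379 378 381 377 383 373 345 323 327 354 377 375 375 378 377 376 376 375]
 [373 370 367 376 371 352 294 258 272 328 356 364 364 364 362 368 364 369]
 [351 355 355 352 350 321 252 192 222 285 325 332 334 340 339 339 344 351]
 [328 329 333 337 331 304 228 173 191 245 290 305 311 313 313 310 311 330]
 [327 335 346 348 342 319 254 191 197 259 310 330 334 331 335 329 326 340]
 [358 369 374 372 374 358 311 253 258 309 355 367 373 370 370 370 364 373]
 [379 384 386 385 385 381 363 329 329 358 379 386 387 385 382 384 382 385]
 [388 391 386 387 391 388 384 373 379 380 388 384 387 387 385 385 385 387]
 [389 388 391 389 389 389 387 388 389 391 385 383 385 384 381 383 383 384]
 [388 385 384 386 382 386 386 386 386 381 382 383 383 382 380 377 383 382]]
0.5 top [247.29 194.56] [0.5744 0.2302 0.066 ] joint 0.0831
0.5 scene [401.39 215.08] [0.5754 0.2301 0.066 ] joint 0.0829
0.65 top [247.3  194.72] [0.5739 0.2302 0.066 ] joint 0.0831
0.65 scene [401.46 215.02] [0.5752 0.2304 0.066 ] joint 0.0831
0.8 top [247.39 194.79] [0.5736 0.2299 0.066 ] joint 0.0828
0.8 scene [401.39 215.19] [0.5758 0.2301 0.066 ] joint 0.0828
```

Both views agree: the clip is at joint 0.083 (±1 mm), so the target TCP is about (0.538, 0.227). Back to the cap.

{"name": "send_rows", "arguments": {"targets": [[1,0.01,0.035,0,-0.01],[1,0.01,0.035,0,-0.01],[1,0.01,0.035,0,-0.005],[1,0,0.019,0,0],[1,0,0,0,0]]}}

```text
time: 13.45
tool_pos: [0.545, 0.142, 0.2025]
tool_rot: [-3.141, 0.0, 0.081]
contact_force: [-0.4, 0.3, 0.8]
opening: 0.0918
grip_force: 0.0
```

{"name": "send_rows", "arguments": {"targets": [[1,0,0,-0.03,0],[1,0,0,-0.04,0],[1,0,0,-0.04,0],[1,0,0,-0.018,0],[1,0,0,0,0]], "grip_force": 25}}

```text
time: 13.95
tool_pos: [0.5431, 0.1385, 0.072]
tool_rot: [3.141, 0.006, 0.077]
contact_force: [0.2, -0.0, -0.2]
opening: 0.0917
grip_force: 0.0
```

{"name": "send_rows", "arguments": {"targets": [[0,0,0,0,0],[0,0,0,0,0],[0,0,0,0,0],[0,0,0,0,0],[0,0,0,0,0]]}}

```text
time: 14.45
tool_pos: [0.5454, 0.1402, 0.0754]
tool_rot: [3.142, -0.001, 0.078]
contact_force: [-0.0, 0.8, -0.2]
opening: 0.0559
grip_force: 0.0
```

{"name": "send_rows", "arguments": {"targets": [[0,0,0,0,0],[0,0,0,0,0],[0,0,0,0,0],[0,0,0,0,0],[0,0,0,0,0]]}}

```text
time: 14.95
tool_pos: [0.5448, 0.1436, 0.0748]
tool_rot: [-3.136, -0.0, 0.076]
contact_force: [-0.7, 11.8, -0.6]
opening: 0.0179
grip_force: 25.0
```

{"name": "send_rows", "arguments": {"targets": [[0,0,0,0,0],[0,0,0,0,0]]}}

```text
time: 15.15
tool_pos: [0.5448, 0.1435, 0.0747]
tool_rot: [-3.137, -0.0, 0.078]
contact_force: [-0.8, 14.7, -0.9]
opening: 0.018
grip_force: 25.0
```

{"name": "send_rows", "arguments": {"targets": [[0,-0.001,0.012,0,0],[0,-0.0015,0.018,0,0],[0,-0.0015,0.018,0,0],[0,-0.0015,0.018,0,0],[0,-0.001,0.014,0,0]]}}

```text
time: 15.65
tool_pos: [0.5386, 0.2208, 0.0748]
tool_rot: [3.141, -0.0, 0.078]
contact_force: [0.9, -2.4, 1.5]
opening: 0.0179
grip_force: 25.0
```

{"name": "send_rows", "arguments": {"targets": [[0,-0.0005,0.005,0,0],[0,0,0,0,0],[0,0,0,0,0]]}}

```text
time: 15.95
tool_pos: [0.5383, 0.2254, 0.0748]
tool_rot: [-3.141, -0.001, 0.078]
contact_force: [0.1, 1.8, -1.4]
opening: 0.0177
grip_force: 25.0
```

Another 1.5 mm, then release and lift aside.

{"name": "send_rows", "arguments": {"targets": [[0,0,0.0015,0,0],[0,0,0,0,0],[0,0,0,0,0],[0,0,0,0,0]]}}

```text
time: 16.35
tool_pos: [0.5382, 0.2262, 0.0748]
tool_rot: [3.141, -0.0, 0.077]
contact_force: [1.7, -1.9, -0.6]
opening: 0.0179
grip_force: 25.0
```

{"name": "send_rows", "arguments": {"targets": [[0.4,0,0,0,0],[0.4,0,0,0,0],[0.4,0,0,0,0],[0.5,0,0,0.02,0],[0.6,0,0,0.04,0]]}}

```text
time: 16.85
tool_pos: [0.5358, 0.2262, 0.1323]
tool_rot: [3.14, 0.008, 0.078]
contact_force: [1.0, 0.4, 0.2]
opening: 0.0482
grip_force: 0.0
```

{"name": "send_rows", "arguments": {"targets": [[0.6,0,0,0.04,0],[0.6,0,-0.04,0.02,0],[0.6,0,-0.05,0,0],[0.6,0,-0.05,0,0],[0.6,0,-0.05,0,0]]}}

```text
time: 17.35
tool_pos: [0.5377, 0.0353, 0.1951]
tool_rot: [-3.142, -0.001, 0.079]
contact_force: [-0.4, -0.1, -0.0]
opening: 0.055
grip_force: 0.0
```

```bash
python3 - <<'E'
from h import *
p,d=cap('top'); s,_=cap('scene')
f=lambda c:cv2.resize(np.clip(c*1.7,0,255).astype(np.uint8),(400,300),interpolation=2)
cv2.imwrite('pics/c4.png',np.hstack([f(p[175:235,220:300]),f(s[180:240,345:425])])[...,::-1])
P=cloud('top',d);Z=P[...,2];k=np.zeros(d.shape,bool);k[196:214,236:260]=1;k&=(Z>.09)&(Z<.12)&(d>0)
w=P[k].mean(0);yd=np.array([-.0802,.9968]); c0=np.array([.5402,.1943])
print('cap',k.sum(),w,'joint',(w[:2]-c0)@yd+.05)
o=observe();print(o['tool_pos'],o['time'],o['contact_force'])
E
```

```text
cap 45 [0.53736474 0.22674489 0.09993864] joint 0.08256845315800146
[0.53801411 0.03140525 0.1948507 ] 17.45 [-1.24271009  0.27601836  0.22304573]
```

View pics/c4.png

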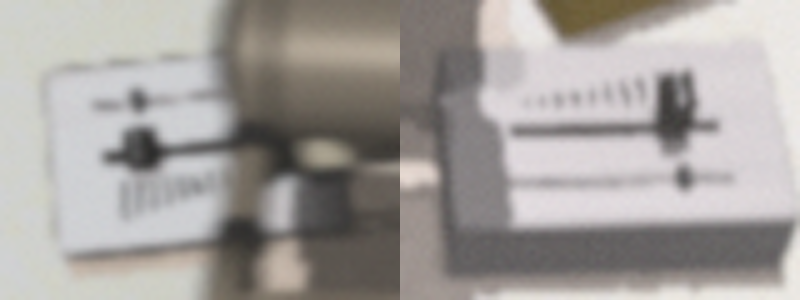

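The cap (joint 0.0826) is level with the clip (0.083) in both views. The clip hasn't moved, and the arm is clear of everything. Handing in.

{"name": "send_rows", "arguments": {"targets": [[0.6,0,0,0,0],[0.6,0,0,0,0],[0.6,0,0,0,0]]}}

```text
time: 17.75
tool_pos: [0.538, 0.0382, 0.1947]
tool_rot: [-3.141, 0.0, 0.08]
contact_force: [-0.1, -0.3, 0.3]
opening: 0.0551
grip_force: 0.0
```

```bash
python3 -c "
from cell import *
print(hand_in())"
```

```text
the job is handed in; nothing more can be done
None
```

I slid the dimmer to zero, turned the isolator fully on, then set the dimmer level with the clip (cap measured within about 1 mm of it), and handed in at about 18 s with the arm clear; no verdict was returned.

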